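# Seat and latch the coding plug on a turbocharger flow bench

## Robot

A 6-joint arm with a two-finger parallel gripper is mounted at the origin on the work surface. World frame = base frame: x ahead of the robot, y to its left, z up, the work surface at z = 0. Lengths are in m, angles in rad, forces in N, time in s.
With the tool pointing down it reaches from about 0.35 to 0.85 m from the base axis. Payload 8.1 kg.
Tool frame: the origin (TCP) lies midway between the tips of the shut fingers; the grasp point (between the pads) lies 19 mm behind it (robot.grip_point_offset is the distance from the TCP to the grasp point, in m); z points along the fingers, y is the line along which they close (so a half turn about z gives the same grasp; the last joint's range is limited). The gripper opens to 93 mm and grips with 3 to 60 N. Pads are 15 mm wide; open, the fingers measure 128 mm over their backs; the gripper's body (75 mm by 188 mm) begins 65 mm behind the grasp point.
Start: joints at [1.118, 0.13, 1.488, -0, 1.523, -0.085], TCP at [0.216, 0.56, 0.183] pointing down, gripper open.
Joint ranges: [-2.96, 2.96], [-0.89, 2.26], [0.02, 2.5], [-1.34, 4.48], [0, 2.73], [-2.66, 2.66]. Speed limits (rad/s): [2.39, 2.39, 2.79, 3.14, 3.14, 3.14].

## Interface

Orientations are given as a rotation vector (axis times angle).
In Python, from plant import robot, read_camera, job gives the robot as it stands.
- The arm moves only by the shell command python3 -m inch 'ROWS' [FORCE]. ROWS is JSON, one flat list of numbers, 5 for each row, row after row: the shift along the world's x, y, z in mm, then the turn about the world's z in degrees, then the opening in per cent of the stroke, from 0 (shut) to 100 (fully open). In form: [dx, dy, dz, yaw, hand, dx, dy, dz, yaw, hand, ...]. A call has 1 to 10 rows; each row is the pose to reach, as a shift and turn from the pose commanded when the call began; what a row does not reach only later rows make up. A row lasts 1/12 s, in which the tool goes at most 41.7 mm and 7.16 degrees, less where a joint would pass 70% of its speed; a pose out of reach is approached as far as the arm can. A call with a gripper value outside its range is refused whole. The fingers move at their own pace and stop on an object; FORCE is the grip in N (left out, the last holds). Time passes only in rows, so rows that repeat a pose let the fingers close. It gives the time, the measured TCP pose, the force, the opening and the grip force at its end, in the units of the state.
- robot.read_state(): the state, without advancing time (a new reading comes with each control period).
- read_camera(name): name is "side" or "top"; returns a dict with "image" (384x512x3 uint8, blue, green, red), "K" (3x3 intrinsics, pixels), "D" ([k1, k2, p1, p2, k3] as OpenCV has them; the pictures are not rectified), "extrinsics" (4x4, takes a point from world to camera coordinates). Camera axes: x right, y down, z forward; pixel columns grow to the right and rows downward; lengths in m; the calibration is good to about 2 mm. A picture is of the moment at which its call begins. There is no depth.
- job.close_job(): hands the job in; it is judged then, once.
The state is a dict: "t": time; "q": joint angles; "dq": joint speeds; "joint_torque": joint torques, N m; "tool_pos": TCP position; "orientation": TCP orientation; "force": force on the tool from outside, world axes, zero at the start; "wrist_torque": the same for the moment, N m; "opening": finger opening in m; "gripper_force": force on a finger pad.
Only numpy, scipy, OpenCV 4.12 (cv2) and the standard library are available. Lean on these libraries where they do the work, as an engineer would, in place of code of your own. Each camera call takes 0.05 s, during which the arm holds its last target. There are 200 camera calls.

## Task

Take the coding plug with the red grip out of its parking rack, lower it into the bench's white slotted socket so that every brass blade goes into its own slot and the plug is fully home, then slide the yellow-knobbed latch all the way in over the plug. Feel for the slots gently, never forcing the blades, and leave the plug with the blue grip in its bay.

Things in the scene. Friction and masses are not known exactly. Their poses are not given: they have to be found in the camera images.
- plug_grip (a point): Centre of the red grip of the loose coding plug (100-210 g): a block 24 mm in x, 36 in y, 40 tall, on a black flange 34 mm in x, 84 in y, 8 thick. Point is 20 mm above the flange's top, 28 above its underside. x across the blade row, y along it, z up; symmetric, either way round is right. It hangs loosely in the rack by its flange ends, flange underside 26 mm above the table.
- plug_foot (a point): Same plug: centre of the flange's underside, 28 mm below plug_grip; same axes. Below it six brass blades in a row along y, centres at y = -25, -15, -5, 5, 15, 25 mm, each 4 mm thick in y, 10 wide in x, reaching 16 mm down, square-ended. The two plugs swap bays from run to run.
- spare_grip (a point): Centre of the blue grip of a second plug, the same in all else, in the rack's other bay; leave it there.
- rack: Fixed parking rack, blue base 200 mm in x by 104 in y; origin at its underside's centre, z up. Two bays, centres at x = -50 and +50 mm. Aluminium blocks carry the flange ends; lips round them stand 5 mm above the flange's underside. A plug lifted straight up by 25 mm is clear.
- socket: Fixed grey base, 64 mm in x, from y = -57 to +123; origin at table height under the nominal centre of the slot row; y along the row, towards the latch; z up. Carries a white slotted insert, 44 mm in x, 76 in y, top 28 mm above the table, stuck fast. Its centre lies anywhere from -9 to +9 mm along y from this origin: not measured, find it by touch. In x it is on centre.
- socket_seat (a point): Nominal centre of the insert's top, 28 mm above the socket's origin, same axes; does not follow the insert's shift along y. Six slots through the insert, 10 mm apart along y, each 6 mm in y, 14 in x, square-edged. Home = plug_foot at this height, flange on the insert. One pitch off, the blades cannot enter. Plug against socket: never over 45 N.
- latch_grip (a point): Middle of the latch's yellow knob, 14 x 14 mm, 42 to 74 mm above the table; this point 61.5 mm up. At y = +98 mm in the socket frame when open, +70 when fully in, x = 0. The steel tongue's tip is 42 mm ahead of it (towards the slots), 26 mm wide, 38-43 mm above the table: it passes 2 mm over a home flange and strikes a plug that is not home.
- latch (a joint): Travel of the latch in m: 0 open, 0.028 fully in (knob moves along the socket's -y). About 2.5 N of friction; stays where it is left. Starts at 0 to 0.003.
Things that resemble listed ones, but are neither listed nor needed, are in the scene too. What is shaped like the part that bears plug_grip but turquoise is not meant.

How it is judged:
By the outcome, as a careful person would: the job done as asked, in the order asked, and still so for the second after the job is handed in, with the robot touching nothing.
It also fails if it takes over 72 s, if anything falls off the work surface, if the arm or the gripper's body presses on something with over 40 N, if the wrist force passes 120 N, or if a joint passes its speed limit or range.

## Working session

There is one attempt and no reset: what is moved stays moved. The work goes in short steps, Python scripts to look and compute and a shell command to move; the robot and the scene stay as the last step left them, time stands still between calls to the robot, and variables do not carry over. Pictures are saved under pics/ and viewed, at most 10 in all, crops included, and the job is handed in when it is done.

```bash
mkdir -p pics; ls
python3 - <<'E'
from plant import robot, read_camera
import cv2
for n in("top","side"):
    c=read_camera(n); cv2.imwrite(f"pics/{n}0.png",c["image"]); print(n,c["K"],c["D"],c["extrinsics"])
s=robot.read_state();print(s["t"],s["tool_pos"],s["orientation"],s["force"],robot.grip_point_offset)
E
```

```text
pics
top [[478.06240103   0.         250.03723994]
 [  0.         478.06240103 191.20244395]
 [  0.           0.           1.        ]] [-0.06307755  0.          0.          0.          0.        ] [[ 0.01696464 -0.99984032 -0.00561605  0.07996562]
 [-0.99452435 -0.01629462 -0.10322691  0.47596583]
 [ 0.10311892  0.0073365  -0.99464198  1.10730659]
 [ 0.          0.          0.          1.        ]]
side [[434.67576616   0.         255.40217722]
 [  0.         434.67576616 192.76000783]
 [  0.           0.           1.        ]] [-0.00607233  0.          0.          0.          0.        ] [[ 0.96711149 -0.25417618 -0.00947829 -0.44579621]
 [-0.19419805 -0.71380979 -0.67287643  0.1992045 ]
 [ 0.16426347  0.6525872  -0.73969417  0.93833002]
 [ 0.          0.          0.          1.        ]]
0.1 [0.21547068 0.55937856 0.18200229] [-5.74362517e-01 -3.08820348e+00  2.47489346e-03] [ 0.36567274 -0.57392097 -0.44219128] 0.0188
```

View pics/top0.png

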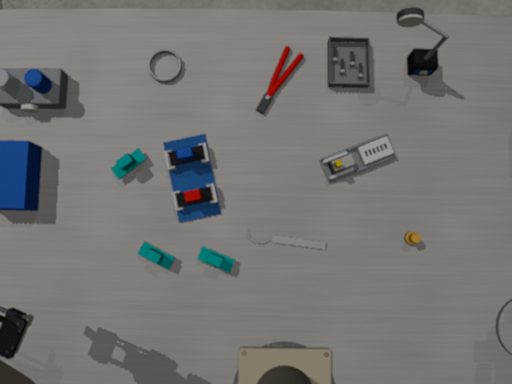

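View pics/side0.png

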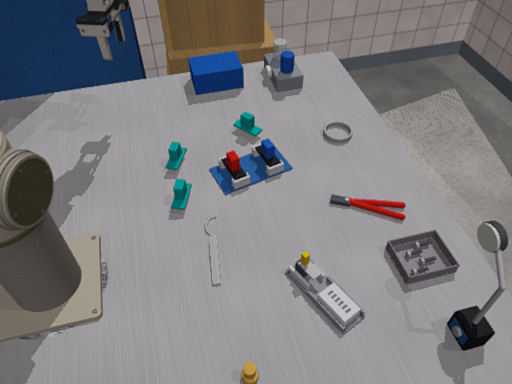

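Top view: the red grip is at (193,197), the blue grip at (185,155), the insert at (376,150) and the yellow knob at (338,163). The turquoise shapes at (129,164), (156,256) and (216,259) are lookalikes. The red pliers at (280,80) and the orange bottle at (412,238) are clutter. The red grip inside the rack is the one that fits. I'll measure it and confirm it in a crop.

```bash
cat > h.py <<'E'
import cv2, numpy as np
from plant import robot, read_camera
def cam(n):
    c=read_camera(n); c["C"]=-c["extrinsics"][:3,:3].T@c["extrinsics"][:3,3]; return c
def rays(c,p):
    u=cv2.undistortPoints(np.float64(p).reshape(-1,1,2),c["K"],c["D"]).reshape(-1,2)
    return np.c_[u,np.ones(len(u))]@c["extrinsics"][:3,:3]
def plane(c,p,z):
    d=rays(c,p); return (c["C"]+d*((z-c["C"][2])/d[:,2])[:,None])
def proj(c,P):
    r=cv2.Rodrigues(c["extrinsics"][:3,:3])[0]
    return cv2.projectPoints(np.float64(P).reshape(-1,1,3),r,c["extrinsics"][:3,3],c["K"],c["D"])[0].reshape(-1,2)
def tri(c1,p1,c2,p2):
    A=np.zeros((3,3));b=np.zeros(3)
    for c,p in((c1,p1),(c2,p2)):
        d=rays(c,[p])[0];d/=np.linalg.norm(d);M=np.eye(3)-np.outer(d,d);A+=M;b+=M@c["C"]
    return np.linalg.solve(A,b)
def mask(c,lo,hi,box,hlo2=None):
    h=cv2.cvtColor(c["image"],cv2.COLOR_BGR2HSV); m=cv2.inRange(h,np.array(lo),np.array(hi))
    if lo[0]==0: m|=cv2.inRange(h,np.array([172,lo[1],lo[2]]),np.array([180,255,255]))
    k=np.zeros_like(m);x0,y0,x1,y1=box;k[y0:y1,x0:x1]=1;return m*k
def big(m):
    cs=cv2.findContours(m,cv2.RETR_EXTERNAL,cv2.CHAIN_APPROX_NONE)[0];return max(cs,key=cv2.contourArea)
def cen(m):
    M=cv2.moments(m,True);return np.array([M["m10"],M["m01"]])/M["m00"],M["m00"]
def rect(c,m,z):
    P=plane(c,big(m).reshape(-1,2),z)[:,:2]*1000
    return cv2.minAreaRect(P.astype(np.float32))
E
python3 - <<'E'
from h import *
t=cam("top");s=cam("side");print(t["C"],s["C"])
R=dict(lo=(0,120,60),hi=(8,255,255));Y=dict(lo=(20,120,80),hi=(35,255,255));B=dict(lo=(100,120,40),hi=(125,255,255))
for n,k,bt,bs in(("red",R,(150,130,230,225),(200,130,300,190)),("blue",dict(lo=(100,120,40),hi=(125,255,255)),(172,142,200,165),(258,138,276,158)),("knob",Y,(315,140,360,190),(290,245,320,270))):
    ct,a=cen(mask(t,box=bt,**k));cs,b=cen(mask(s,box=bs,**k));P=tri(t,ct,s,cs)
    print(n,ct,a,cs,b,P*1000,proj(t,P)-ct,proj(s,P)-cs)
m=mask(t,box=(155,125,230,230),**B); m=cv2.morphologyEx(m,cv2.MORPH_CLOSE,np.ones((25,25)))
print("rack",rect(t,m,.006))
def bright(c,box,th):
    g=cv2.cvtColor(c["image"],cv2.COLOR_BGR2GRAY);m=cv2.inRange(g,th,255);k=np.zeros_like(m);x0,y0,x1,y1=box;k[y0:y1,x0:x1]=1;return m*k
for th in(185,200,215):
  m=bright(t,(350,130,400,170),th);m=cv2.morphologyEx(m,cv2.MORPH_CLOSE,np.ones((5,5)));print("ins",th,rect(t,m,.028))
def cr(c,x0,y0,x1,y1,f): return cv2.resize(c["image"][y0:y1,x0:x1],None,fx=f,fy=f,interpolation=cv2.INTER_CUBIC)
a=cr(t,155,125,235,225,4);b=cr(t,310,125,405,190,4);d=cr(s,200,130,300,195,4);e=cr(s,280,245,370,335,4)
o=np.zeros((600,800,3),np.uint8)
for i,(im,x,y) in enumerate(((a[:300*1+100],0,0),(b,380,0),(d[:200],0,400),(e[:300],410,270))):
    im=im[:600-y,:800-x];o[y:y+im.shape[0],x:x+im.shape[1]]=im
cv2.imwrite("pics/c1.png",o)
E
```

```text
[0.35781876 0.07958478 1.1509552 ] [ 0.31568642 -0.58345881  0.82389187]
red [192.07608696 195.42934783] 184.0 [232.70422535 160.87323944] 213.0 [459.53854515 221.78699166  50.47001063] [[-0.01721294  0.14273748]] [[ 0.12725077 -0.02204809]]
blue [184.94495413 151.42431193] 436.0 [267.49137931 148.86637931] 232.0 [560.470995   241.75256171  51.19966981] [[-0.14492895  1.00189482]] [[ 0.87464401 -0.18521807]]
knob [337.94871795 163.12820513] 39.0 [304.89772727 257.53409091] 88.0 [ 538.8700672  -114.20535023   60.83607402] [[-0.03754333  0.20238899]] [[ 0.22345789 -0.04406985]]
rack ((507.5417785644531, 229.54603576660156), (197.61167907714844, 101.11840057373047), 12.90522575378418)Traceback (most recent call last):
  File "<stdin>", line 12, in <module>
  File "h.py", line 27, in rect
    P=plane(c,big(m).reshape(-1,2),z)[:,:2]*1000
              ~~~^^^
  File "h.py", line 23, in big
    cs=cv2.findContours(m,cv2.RETR_EXTERNAL,cv2.CHAIN_APPROX_NONE)[0];return max(cs,key=cv2.contourArea)
                                                                             ~~~^^^^^^^^^^^^^^^^^^^^^^^^
ValueError: max() iterable argument is empty
```

Run:
```python
from h import *
t=cam("top");s=cam("side")
g=cv2.cvtColor(t["image"],cv2.COLOR_BGR2GRAY);roi=g[130:185,315:400]
print(np.percentile(roi,[5,25,50,75,90,95,99]))
for th in(140,150,160,170,180):
  m=np.zeros_like(g);m[134:168,352:398]=cv2.inRange(g,th,255)[134:168,352:398]
  if m.any(): 
    mm=cv2.morphologyEx(m,cv2.MORPH_CLOSE,np.ones((5,5)));print("ins",th,rect(t,mm,.028))
# black flange of red plug, lips
h=cv2.cvtColor(t["image"],cv2.COLOR_BGR2HSV)
m=mask(t,(0,0,0),(180,255,45),(170,182,220,212));print("dark",cen(m),rect(t,cv2.morphologyEx(m|mask(t,(0,120,60),(8,255,255),(170,182,220,212)),cv2.MORPH_CLOSE,np.ones((3,3))),.034))
def cr(c,x0,y0,x1,y1,f): return cv2.resize(c["image"][y0:y1,x0:x1],None,fx=f,fy=f,interpolation=cv2.INTER_CUBIC)
o=np.zeros((600,800,3),np.uint8)
for im,x,y in((cr(t,155,130,225,225,4),0,0),(cr(t,310,130,405,190,5),300,0),(cr(s,200,135,300,190,4),0,380),(cr(s,280,245,370,335,3.3),420,300)):
    im=im[:600-y,:800-x];o[y:y+im.shape[0],x:x+im.shape[1]]=im
cv2.imwrite("pics/c1.png",o)
```

```text
[ 71. 101. 124. 126. 138. 152. 154.]
ins 140 ((579.5426025390625, -210.72320556640625), (41.93565368652344, 73.89252471923828), 22.291948318481445)
ins 150 ((579.5901489257812, -210.5437774658203), (39.4482421875, 71.00477600097656), 22.29584503173828)
dark (array([194.89925373, 197.16044776]), 268.0) ((458.61859130859375, 219.24386596679688), (32.16127014160156, 79.70819854736328), 13.268623352050781)
```

View pics/c1.png

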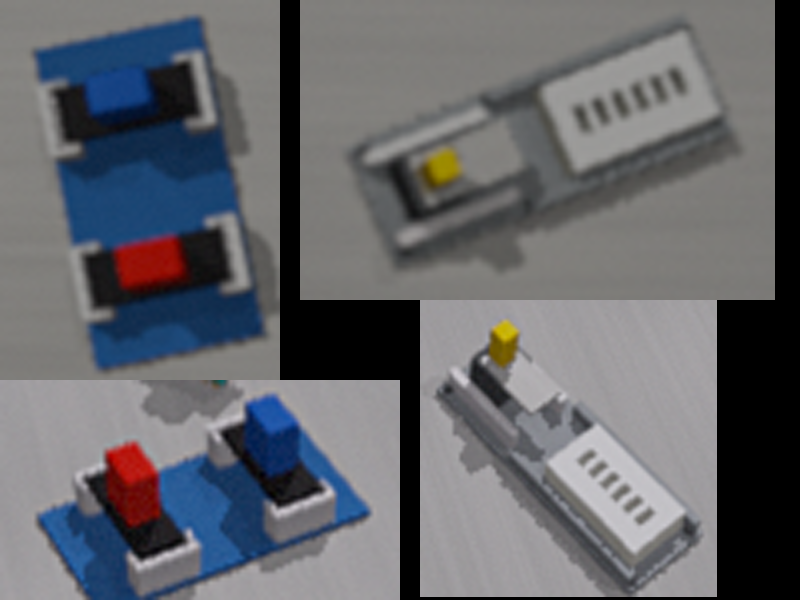

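Crop: the red grip sits in the near bay at top (193,197), the plain blue spare in the far bay, and the white insert shows six slots. The flange measures 32x80 mm against 34x84 nominal, and the insert 42x74 against 44x76, so both are consistent. The red grip is the target at about (459,219.5) with yaw 13°. I'm moving there now.

```bash
python3 -m inch '[24,-34,0,-6,60,49,-68,0,-12,60,73,-102,0,-18,60,97,-136,0,-24,60,122,-170,0,-30,60,146,-204,0,-36,60,170,-238,0,-42,60,195,-272,0,-48,60,219,-306,0,-54,60,243,-340,0,-55.8,60]' 30; python3 -m inch '[0,0,-20,0,60,0,0,-40,0,60,0,0,-60,0,60,0,0,-60,0,60]'
python3 - <<'E'
from h import *
s=robot.read_state();print(s["tool_pos"],s["orientation"],s["force"])
t=cam("top");d=cam("side")
o=np.hstack([cv2.resize(c["image"][y:y+110,x:x+80],None,fx=5,fy=5,interpolation=cv2.INTER_CUBIC) for c,x,y in((t,155,120),(d,195,85))])
cv2.imwrite("pics/c2.png",o)
E
```

```text
t: 1.13
tool_pos: [0.4588, 0.2191, 0.1832]
orientation: [1.96, 2.454, 0.001]
force: [0.9, 0.9, -0.9]
opening: 0.0562
gripper_force: 0.0
t: 1.47
tool_pos: [0.4554, 0.2194, 0.1185]
orientation: [-1.952, -2.457, 0.009]
force: [-0.7, -0.2, -0.5]
opening: 0.0554
gripper_force: 0.0
[0.45538093 0.21941509 0.11849646] [-1.95214601 -2.4568602   0.00911232] [-0.72449625 -0.21839809 -0.52284789]
```

View pics/c2.png

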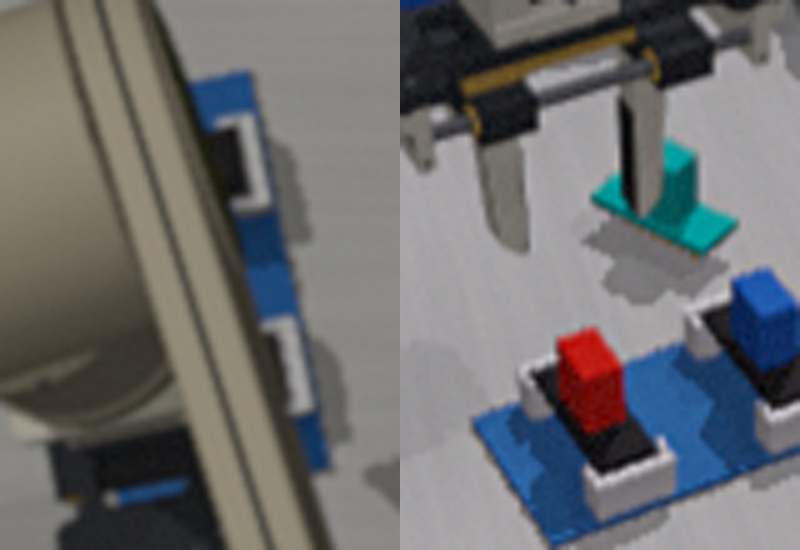

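The fingers straddle the red grip, which is at side (232,161), with the closing line across its 24 mm width. I'm descending.

```bash
python3 -m inch '[0,0,-25,0,60,0,0,-50,0,60,0,0,-70,0,60,0,0,-80,0,60,0,0,-80,0,60,0,0,-80,0,60]'
```

```text
t: 2.07
tool_pos: [0.4585, 0.2214, 0.0442]
orientation: [1.952, 2.461, 0.001]
force: [0.4, -0.1, 0.7]
opening: 0.0555
gripper_force: 0.0
```

```bash
python3 -m inch '[0,0,-2,0,20,0,0,-2,0,0,0,0,-2,0,0,0,0,-2,0,0,0,0,-2,0,0,0,0,-2,0,0,0,0,-2,0,0,0,0,-2,0,0]' 35; python3 -m inch '[0,0,0,0,0,0,0,0,0,0,0,0,0,0,0]'
```

```text
t: 2.73
tool_pos: [0.458, 0.2209, 0.041]
orientation: [1.953, 2.461, -0.0]
force: [-0.3, -0.5, 0.2]
opening: 0.0071
gripper_force: 0.0
t: 2.98
tool_pos: [0.4579, 0.221, 0.0409]
orientation: [-1.953, -2.461, 0.0]
force: [-0.7, -0.0, -0.1]
opening: 0.0004
gripper_force: 0.0
```

Run:
```python
from h import *
t=cam("top");d=cam("side")
o=np.hstack([cv2.resize(c["image"][y:y+110,x:x+80],None,fx=5,fy=5,interpolation=cv2.INTER_CUBIC) for c,x,y in((t,155,120),(d,195,95))])
cv2.imwrite("pics/c3.png",o);s=robot.read_state();P=s["tool_pos"];print(P,proj(t,P),proj(d,P),s["opening"])
```

```text
[0.45794191 0.22097124 0.04090919] [[192.90353768 196.6438086 ]] [[232.4766183  163.85274544]] 0.00046173512889654416
```

View pics/c3.png

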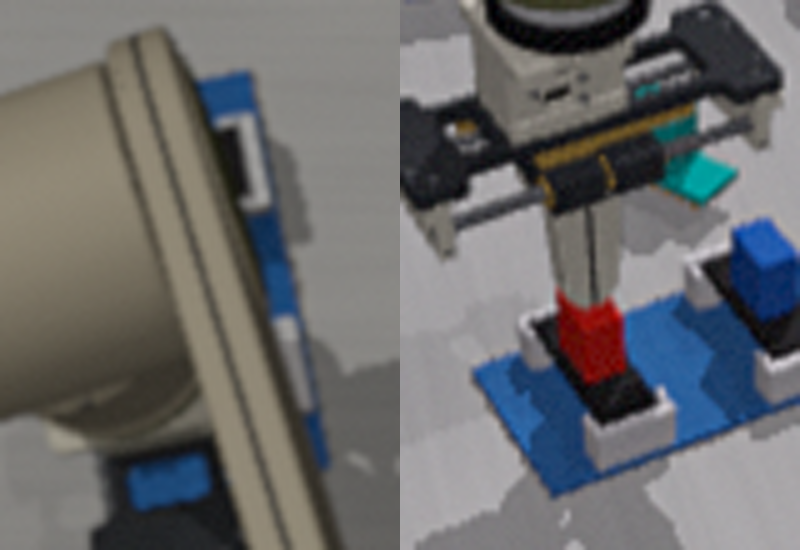

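Run:
```python
from h import *
d=cam("side")
for z in(.041,.055,.065,.075,.085): print(z,plane(d,[[233.5,156.5]],z)*1000, proj(d,[.458,.221,z]))
a=np.radians(13.1);u=np.array([np.cos(a),np.sin(a),0])*.028
P=np.array([.4554,.2194,.1185]);print("open tips",proj(d,P-u),proj(d,P+u))
s=robot.read_state();print(s["q"],s["tool_pos"])
im=d["image"][125:190,200:270];cv2.imwrite("pics/c4.png",cv2.resize(im,None,fx=8,fy=8,interpolation=cv2.INTER_CUBIC))
```

```text
0.041 [[466.66543115 247.41017743  41.        ]] [[232.4943379  163.81592953]]
0.055 [[463.96556129 232.55223058  55.        ]] [[232.23053735 159.88251797]]
0.065 [[462.03708281 221.9394114   65.        ]] [[232.03911131 157.02805441]]
0.075 [[460.10860434 211.32659222  75.        ]] [[231.84513138 154.13534064]]
0.085 [[458.18012586 200.71377303  85.        ]] [[231.64854646 151.20360744]]
open tips [[219.72127925 145.30011004]] [[240.27204032 138.13058419]]
[ 3.48659619e-01  6.29357176e-04  1.89132085e+00 -1.03306096e-05
  1.24973298e+00  1.19514776e-01] [0.4579287  0.22093532 0.04090527]
```

View pics/c4.png

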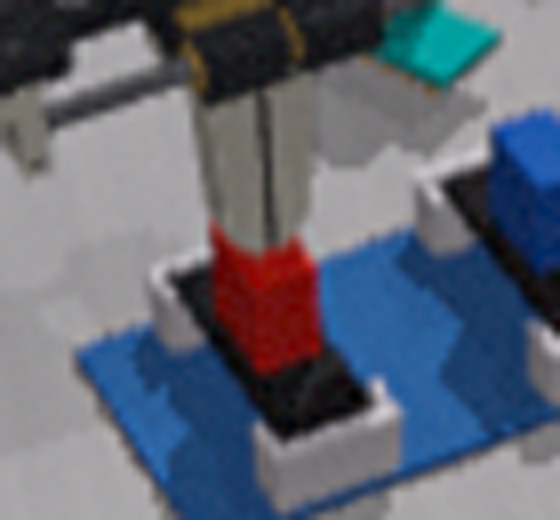

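The fingers closed above the block. Their tips are in front of the red top face at about (233,156), which is a z of about 75 mm, while the reported TCP z is 41 mm. So the reported height seems about 34 mm too low. I'll check this against the start picture, where tips were visible near (107,58) and (122,40).

Run:
```python
from h import *
d=cam("side")
a=np.radians(68.9);u=np.array([np.cos(a),np.sin(a),0])*.0465
for dz in(0,.035):
  P=np.array([.2155,.5594,.182+dz]);print("start tips",dz,proj(d,P-u),proj(d,P+u))
im=cv2.imread("pics/side0.png")
print("finger light mask rows:")
g=cv2.cvtColor(im,cv2.COLOR_BGR2GRAY)[25:75:2,95:135:2]
for i,r in enumerate(g): print(25+2*i,*[f"{v:3d}" for v in r])
```

```text
start tips 0 [[112.36919848  70.55001302]] [[123.19911767  52.64894953]]
start tips 0.035 [[109.03449183  58.8960579 ]] [[120.26783074  41.21484979]]
finger light mask rows:
25  87  83  82  68  79 110  71  19  21  49  13  19  52  96  48  43  38  45  42  28
27 111 110 112 111 111  99  90  14  19  31  31  18  28  95  52  40  46  39  47  19
29 108 107 106 111 102 109 102  33  19  41  33  22  23  98  72  43  42  43  41  21
31 109 108 109 108  66  65 107  53  36  47  53  19   8  93  81  47  42  44  41  32
33 108 107 107 109 109  88 112  72  40  43  64  23  16  60  97  40  43  43  42  37
35 106 103 107 111 110 102 114  82  42  45  47  20  26  32  98  47  45  44  41  40
37  48 103 108 101  93  76  61  40  45  43  45  40  19  23 100  54  41  44  44  41
39  40  90 105 107 107  72  55  44  46  48  43  50  13  17  94  49  41  42  40  42
41  43  58 108 107 105  76  70  44  45  44  45  51  32  34  60  44  46  42  42  42
43  44  46 104 107 105  86  73  46  40  43  43  40  47  44  45  48  48  47  45  37
45  44  36  91 107 107 108  73  50  46  47  41  42  43  39  41  39  46  43  45  40
47  39  42  5
[... 448 characters left out ...]
  41  45  39  39  42  41  46  44  42
59  43  44  42  43  48  64  73  79  75  45  38  38  41  38  47  34  42  45  42  43
61  46  48  44  40  42  38  47  43  39  43  42  44  47  43  42  45  44  39  44  47
63  41  45  47  44  44  45  40  43  48  46  41  44  42  45  45  40  39  42  43  40
65  44  41  44  46  45  44  41  45  43  42  41  42  40  43  43  41  42  46  43  38
67  43  43  42  44  38  44  39  41  41  42  44  39  43  39  43  41  44  43  45  39
69  49  42  49  49  43  47  44  41  48  40  44  38  41  44  44  46  43  41  40  44
71  43  46  43  41  47  45  42  34  46  44  43  47  44  47  43  46  40  44  45  39
73  44  43  47  48  50  48  39  44  46  46  40  41  45  41  43  41  42  44  41  44
```

A constant +35 mm z offset matches both start tips and the current view: true tip z = reported z + 35 mm, with x and y correct. I'll open and descend about 32 mm gently.

```bash
python3 -m inch '[0,0,6,0,60,0,0,6,0,60,0,0,6,0,60,0,0,6,0,60,0,0,0,0,60,0,0,-8,0,60,0,0,-14,0,60,0,0,-14,0,60]'; python3 -m inch '[0,0,-6,0,60,0,0,-11,0,60,0,0,-15,0,60,0,0,-17,0,60,0,0,-17,0,60,0,0,-17,0,60]'
```

```text
t: 3.85
tool_pos: [0.4563, 0.2203, 0.0245]
orientation: [-1.952, -2.459, 0.005]
force: [-0.8, -0.6, -0.5]
opening: 0.0493
gripper_force: 0.0
t: 4.35
tool_pos: [0.4579, 0.2209, 0.0098]
orientation: [-1.953, -2.461, 0.0]
force: [-0.1, -0.5, 0.3]
opening: 0.0561
gripper_force: 0.0
```

```bash
python3 -m inch '[0,0,0,0,30,0,0,0,0,10,0,0,0,0,10,0,0,0,0,10,0,0,0,0,10,0,0,0,0,10]' 35;  python3 -m inch '[0,0,0,0,10,0,0,0,0,10]'
```

```text
t: 4.85
tool_pos: [0.458, 0.221, 0.01]
orientation: [1.953, 2.461, 0.0]
force: [-1.1, 0.4, 0.8]
opening: 0.0238
gripper_force: 35.0
t: 5.02
tool_pos: [0.458, 0.221, 0.01]
orientation: [1.953, 2.461, 0.0]
force: [-0.8, -0.3, 1.8]
opening: 0.0237
gripper_force: 35.0
```

```bash
python3 -m inch '[0,0,4,0,10,0,0,12,0,10,0,0,22,0,10,0,0,32,0,10,0,0,45,0,10,0,0,60,0,10,0,0,75,0,10,0,0,80,0,10,0,0,80,0,10,0,0,80,0,10]' 50
python3 - <<'E'
from h import *
t=cam("top");im=cv2.imread("pics/top0.png");g=cv2.cvtColor(im,cv2.COLOR_BGR2GRAY)
R=cv2.resize(g[130:172,348:402],None,fx=8,fy=8,interpolation=cv2.INTER_CUBIC)
ins=cv2.morphologyEx((R>135).astype(np.uint8),cv2.MORPH_CLOSE,np.ones((45,45)))
ins=cv2.erode(ins,np.ones((25,25)))
m=((R<118)&(ins>0)).astype(np.uint8)
n,l,st,ce=cv2.connectedComponentsWithStats(m)
Q=[]
for i in range(1,n):
  if st[i,4]>100:
    p=(ce[i]+.5)/8-.5+[348,130];q=plane(t,[p],.028)[0]*1000;Q.append(q);print(st[i,4],p,q[:2])
Q=np.array(Q);print(Q.mean(0)); v=Q[-1]-Q[0];print(np.degrees(np.arctan2(v[1],v[0])),np.linalg.norm(v))
E
```

```text
t: 5.85
tool_pos: [0.4583, 0.2211, 0.0903]
orientation: [1.953, 2.46, 0.001]
force: [0.3, -0.8, -1.6]
opening: 0.0236
gripper_force: 50.0
783 [385.0109355  145.61613985] [ 589.28992846 -233.5046052 ]
740 [381.28277027 147.29847973] [ 585.0209244  -224.44123739]
757 [377.51147622 148.82967305] [ 581.12395028 -215.29378116]
775 [373.65814516 150.35153226] [ 577.25168103 -205.96310878]
747 [369.70741299 151.64399264] [ 573.93718923 -196.41871406]
770 [365.94285714 153.14253247] [ 570.13602593 -187.3294306 ]
[ 579.45994989 -210.49181286   28.        ]
112.529139717642 49.99018635550221
```

Six slots found at exactly 50.0 mm end to end. Their centre is (579.5,-210.5) and the yaw is 22.5°. I'm carrying the plug over.

```bash
python3 -m inch '[6,-20,0,1,10,14,-50,0,2,10,22,-80,0,3,10,31,-110,0,4,10,39,-140,0,5,10,48,-170,0,6,10,56,-200,0,7,10,65,-230,0,8,10]'; python3 -m inch '[8,-30,0,1,10,16,-58,0,1.4,10,24,-86,0,1.4,10,32,-115,0,1.4,10,40,-143,0,1.4,10,48,-171,0,1.4,10,54,-190,0,1.4,10,56,-200,0,1.4,10,56,-200,0,1.4,10,56,-200,0,1.4,10]'
python3 - <<'E'
from h import *
s=robot.read_state();print(s["t"],s["tool_pos"],s["orientation"],s["force"])
o=s["orientation"];print(2*np.degrees(np.arctan2(o[1],o[0]))%180-90)
d=cam("side");t=cam("top")
k=dict(lo=(0,120,60),hi=(8,255,255))
m=mask(d,box=(230,200,420,384),**k);c,a=cen(m);print("red side",c,a)
P=np.array([.5795,-.2105,0.09+.016+.028]);print(proj(d,P))
x,y=map(int,proj(d,P)[0]);cv2.imwrite("pics/c5.png",cv2.resize(d["image"][y-45:y+70,x-60:x+60],None,fx=5,fy=5,interpolation=cv2.INTER_CUBIC))
E
```

```text
t: 6.57
tool_pos: [0.5221, -0.0105, 0.0886]
orientation: [-1.774, -2.59, 0.002]
force: [-0.1, 0.3, -1.3]
opening: 0.0239
gripper_force: 50.0
t: 7.4
tool_pos: [0.5782, -0.2084, 0.0888]
orientation: [-1.745, -2.61, -0.0]
force: [1.0, 0.1, -1.6]
opening: 0.0239
gripper_force: 50.0
7.4 [ 0.57818215 -0.20840285  0.08882206] [-1.74453804e+00 -2.61008052e+00 -1.98746488e-04] [ 1.01239785  0.09857588 -1.62191176]
22.483672275942325
red side [361.38135593 261.72881356] 236.0
[[346.3696184  272.75947313]]
```

View pics/c5.png

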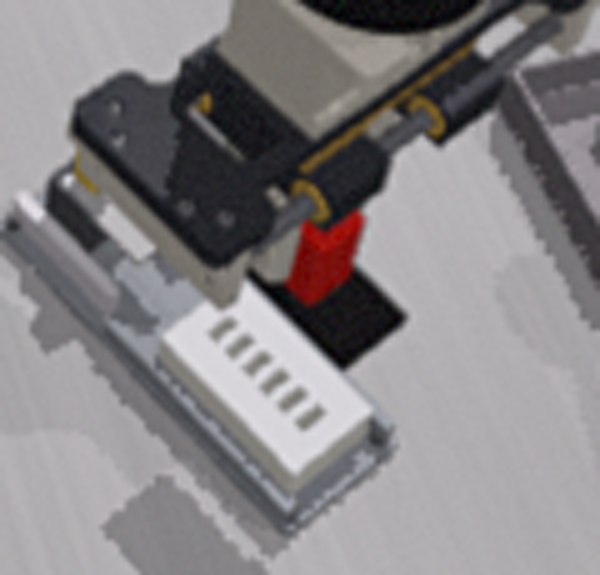

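The plug is not where the reported pose puts it: red is at side (361,262) against an expected (346,273). The insert is unmoved at (339,302). I'll measure the plug directly.

Run:
```python
from h import *
d=cam("side");t=cam("top")
k=dict(lo=(0,120,60),hi=(8,255,255))
c,_=cen(mask(d,box=(230,200,420,384),**k))
for z in(.12,.134,.15,.17): print(z,plane(d,[c],z)*1000)
m=mask(t,box=(300,100,480,260),**k);print("top red px",(m>0).sum(), cen(m)[0] if m.any() else '')
print(proj(t,[.5795,-.2105,.134]))
a=cv2.resize(t["image"][90:240,300:430],None,fx=4,fy=4,interpolation=cv2.INTER_CUBIC)
cv2.imwrite("pics/c6.png",a)
```

```text
0.12 [[ 623.29634087 -185.59401691  120.        ]]
0.134 [[ 617.1781584  -193.50731626  134.        ]]
0.15 [[ 610.18594986 -202.55108695  150.        ]]
0.17 [[ 601.44568919 -213.85580032  170.        ]]
top red px 37 [379.62162162 139.45945946]
[[387.91276697 140.21402517]]
```

View pics/c6.png

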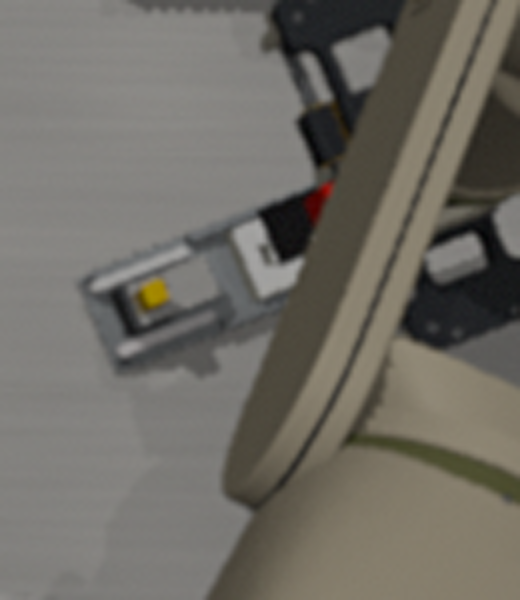

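Top view: the black flange's +y end is at (365,142)-(370,154), with red at (380,139). The side view showed its -y end at (367,291)-(356,300). The 84 mm flange length fixes the height.

Run:
```python
from h import *
d=cam("side");t=cam("top")
for z in(.08,.09,.1,.11,.12,.13,.14,.15,.16):
  A=plane(t,[[365,142.5],[370,154.5]],z)*1000;B=plane(d,[[367,290.6],[355.6,300]],z)*1000
  v=A.mean(0)-B.mean(0)
  print(z,((A+B).mean(0)/2*2)[:2].round(1),"len",np.linalg.norm(v).round(1),"ang",np.degrees(np.arctan2(v[1],v[0])).round(1),"w",np.linalg.norm(A[0]-A[1]).round(1),np.linalg.norm(B[0]-B[1]).round(1))
```

```text
0.08 [1179.4 -413.5] len 67.4 ang 123.5 w 29.8 31.8
0.09 [1173.5 -415.8] len 72.4 ang 119.1 w 29.5 31.3
0.1 [1167.6 -418. ] len 77.8 ang 115.3 w 29.2 30.9
0.11 [1161.6 -420.3] len 83.6 ang 112.0 w 28.9 30.5
0.12 [1155.7 -422.6] len 89.5 ang 109.2 w 28.6 30.1
0.13 [1149.8 -424.9] len 95.7 ang 106.7 w 28.4 29.6
0.14 [1143.9 -427.1] len 102.0 ang 104.5 w 28.1 29.2
0.15 [1137.9 -429.4] len 108.5 ang 102.5 w 27.8 28.8
0.16 [1132.  -431.7] len 115.0 ang 100.8 w 27.5 28.3
```

The flange solves to centre (580.4,-210.3), top z of about 111 mm and yaw 112°. That is right over the slots; the red centroid was only shifted by finger occlusion. I'm descending to just above the insert, then feeling.

```bash
python3 -m inch '[0,0,-8,0,10,0,0,-20,0,10,0,0,-32,0,10,0,0,-44,0,10,0,0,-52,0,10,0,0,-56,0,10,0,0,-56,0,10,0,0,-56,0,10]'; python3 -m inch '[0,0,-2,0,10,0,0,-4,0,10,0,0,-5,0,10,0,0,-6,0,10,0,0,-7,0,10,0,0,-7,0,10]'
```

```text
t: 8.37
tool_pos: [0.5788, -0.209, 0.0336]
orientation: [-1.745, -2.612, 0.0]
force: [0.6, 0.7, -1.1]
opening: 0.0238
gripper_force: 50.0
t: 8.87
tool_pos: [0.5789, -0.209, 0.0268]
orientation: [-1.745, -2.612, 0.0]
force: [-0.3, -0.4, -1.2]
opening: 0.0238
gripper_force: 50.0
```

```bash
python3 -m inch '[0,0,-0.5,0,10,0,0,-1,0,10,0,0,-1,0,10]'; python3 -m inch '[0,0,-0.5,0,10,0,0,-1,0,10,0,0,-1,0,10]'; python3 -m inch '[0,0,-0.5,0,10,0,0,-1,0,10,0,0,-1,0,10]'
```

```text
t: 9.12
tool_pos: [0.5789, -0.209, 0.0259]
orientation: [-1.745, -2.612, -0.0]
force: [-0.1, 0.4, -0.5]
opening: 0.0236
gripper_force: 50.0
t: 9.37
tool_pos: [0.5789, -0.209, 0.0248]
orientation: [-1.745, -2.612, 0.0]
force: [-0.1, 0.9, -2.6]
opening: 0.0236
gripper_force: 50.0
t: 9.62
tool_pos: [0.5788, -0.209, 0.0238]
orientation: [-1.745, -2.612, 0.0]
force: [-0.6, 0.3, -1.1]
opening: 0.0238
gripper_force: 50.0
```

No contact 4 mm below the insert's top, so the blades seem to be entering. I'll continue gently.

```bash
for i in 1 2 3; do :; done; python3 -m inch '[0,0,-0.7,0,10,0,0,-1.4,0,10,0,0,-2,0,10,0,0,-2,0,10]'; python3 -m inch '[0,0,-0.7,0,10,0,0,-1.4,0,10,0,0,-2,0,10,0,0,-2,0,10]'
```

```text
t: 9.95
tool_pos: [0.5788, -0.209, 0.0217]
orientation: [-1.745, -2.612, 0.0]
force: [-0.2, -0.0, -1.5]
opening: 0.0234
gripper_force: 50.0
t: 10.28
tool_pos: [0.5788, -0.209, 0.0197]
orientation: [-1.745, -2.612, 0.0]
force: [0.6, -0.8, -1.7]
opening: 0.0236
gripper_force: 50.0
```

```bash
python3 -m inch '[0,0,-0.7,0,10,0,0,-1.4,0,10,0,0,-2,0,10,0,0,-2,0,10]'
```

```text
t: 10.62
tool_pos: [0.5788, -0.209, 0.0177]
orientation: [-1.745, -2.612, 0.0]
force: [-0.2, 0.3, -1.7]
opening: 0.0236
gripper_force: 50.0
```

```bash
python3 -m inch '[0,0,-0.7,0,10,0,0,-1.4,0,10,0,0,-2,0,10,0,0,-2,0,10]';  python3 -m inch '[0,0,-0.5,0,10,0,0,-1,0,10,0,0,-1.5,0,10,0,0,-1.5,0,10]'
```

```text
t: 10.95
tool_pos: [0.5788, -0.209, 0.0157]
orientation: [-1.745, -2.612, 0.0]
force: [0.1, -0.8, -2.0]
opening: 0.0235
gripper_force: 50.0
t: 11.28
tool_pos: [0.5789, -0.209, 0.0143]
orientation: [-1.745, -2.612, -0.0]
force: [0.9, -0.4, -0.7]
opening: 0.0239
gripper_force: 50.0
```

```bash
python3 -m inch '[0,0,-0.5,0,10,0,0,-1,0,10,0,0,-1,0,10]';python3 -m inch '[0,0,-0.5,0,10,0,0,-1,0,10,0,0,-1,0,10]'
```

```text
t: 11.53
tool_pos: [0.5789, -0.209, 0.0133]
orientation: [-1.745, -2.612, 0.0]
force: [-0.5, 0.2, -1.4]
opening: 0.0238
gripper_force: 50.0
t: 11.78
tool_pos: [0.5789, -0.209, 0.0123]
orientation: [-1.745, -2.612, 0.0]
force: [-0.5, 0.0, -1.7]
opening: 0.0234
gripper_force: 50.0
```

```bash
python3 -m inch '[0,0,-0.3,0,10,0,0,-0.6,0,10,0,0,-0.6,0,10]';python3 -m inch '[0,0,-0.3,0,10,0,0,-0.5,0,10,0,0,-0.5,0,10]'
python3 - <<'E'
from h import *
d=cam("side");t=cam("top")
a=cv2.resize(d["image"][230:345,285:405],None,fx=4.5,fy=4.5,interpolation=cv2.INTER_CUBIC)[:,:400]
b=cv2.resize(t["image"][120:200,310:400],None,fx=4,fy=4,interpolation=cv2.INTER_CUBIC)
o=np.zeros((520,780,3),np.uint8);o[:a.shape[0],:a.shape[1]]=a[:520];o[:b.shape[0],410:410+b.shape[1]]=b
cv2.imwrite("pics/c7.png",o)
E
```

```text
t: 12.03
tool_pos: [0.579, -0.2091, 0.0121]
orientation: [1.745, 2.613, -0.0]
force: [-0.1, 1.2, 2.0]
opening: 0.0239
gripper_force: 50.0
t: 12.28
tool_pos: [0.579, -0.2091, 0.012]
orientation: [1.745, 2.612, -0.0]
force: [-3.5, 1.9, 5.4]
opening: 0.0236
gripper_force: 50.0
```

View pics/c7.png

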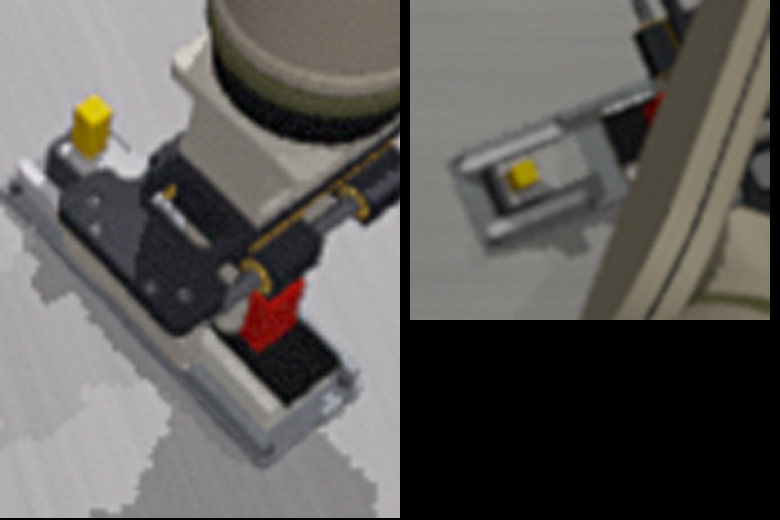

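The flange rests on the insert. Contact came at reported z 12.0, which is exactly the home height, at about 7 N. I'll release and lift.

```bash
python3 -m inch '[0,0,0.6,0,15,0,0,0.6,0,40,0,0,0.6,0,60,0,0,0.6,0,60,0,0,0.6,0,60,0,0,0.6,0,60,0,0,0.6,0,60]'; python3 -m inch '[0,0,4,0,60,0,0,12,0,60,0,0,25,0,60,0,0,40,0,60,0,0,60,0,60,0,0,70,0,60,0,0,70,0,60]'
```

```text
t: 12.97
tool_pos: [0.579, -0.209, 0.0119]
orientation: [-1.745, -2.613, 0.0]
force: [-0.1, -0.4, -0.7]
opening: 0.0547
gripper_force: 0.0
t: 13.55
tool_pos: [0.5816, -0.2102, 0.0866]
orientation: [1.741, 2.607, 0.002]
force: [-0.1, 0.0, 0.1]
opening: 0.0558
gripper_force: 0.0
```

```bash
python3 -m inch '[-4,10,0,0,40,-12,30,0,0,40,-22,52,0,0,40,-30,72,0,0,40,-36,87,0,0,40,-39.5,95,0,0,40,-39.5,95,0,0,40,-39.5,95,0,0,40]'
python3 - <<'E'
from h import *
d=cam("side");t=cam("top")
m=mask(d,(0,120,60),(8,255,255),(250,200,420,340));print("red",cen(m));print("exp",proj(d,[.5795,-.2105,.056]))
a=cv2.resize(d["image"][230:345,270:400],None,fx=5,fy=5,interpolation=cv2.INTER_CUBIC)
cv2.imwrite("pics/c8.png",a)
m=mask(d,(20,120,80),(35,255,255),(280,230,330,280));print("knob",cen(m))
s=robot.read_state();P=s["tool_pos"];print(P,s["opening"],s["force"]);P[2]+=.035;print(proj(d,P))
E
```

```text
t: 14.22
tool_pos: [0.5391, -0.1137, 0.0814]
orientation: [-1.743, -2.613, 0.001]
force: [0.8, 0.1, 0.6]
opening: 0.0369
gripper_force: 0.0
red (array([364.55472901, 243.34962806]), 941.0)
exp [[340.59711198 294.02861136]]
knob (array([304.79347826, 255.68478261]), 92.0)
[ 0.53962127 -0.1146717   0.08176607] 0.036962359801973585 [-0.00688237 -0.07098025 -0.31876836]
[[307.66806524 241.80210447]]
```

View pics/c8.png

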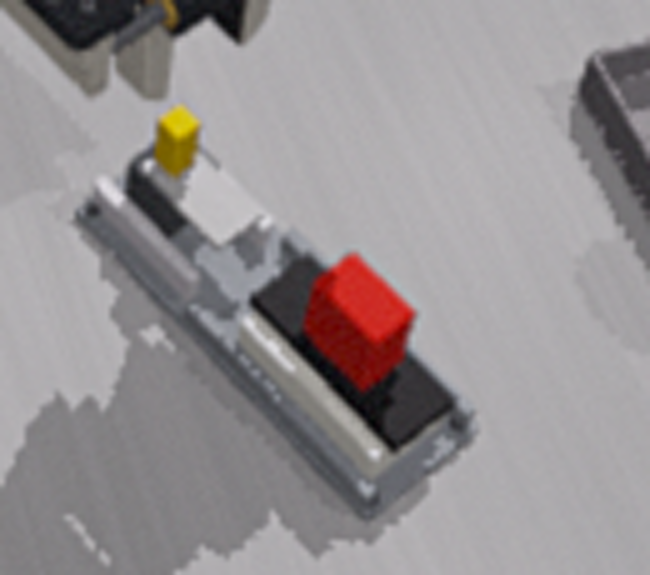

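The plug is seated, with red on its flange at (342,294) flush on the insert. The open fingers straddle the knob at (305,256). I'm descending on the knob with checks.

```bash
python3 -m inch '[0,0,-10,0,40,0,0,-25,0,40,0,0,-38,0,40,0,0,-46,0,40,0,0,-52,0,40,0,0,-52,0,40]'; python3 -m inch '[0,0,-5,0,40,0,0,-10,0,40,0,0,-14,0,40,0,0,-16,0,40,0,0,-16,0,40]'
```

```text
t: 14.82
tool_pos: [0.538, -0.1138, 0.0278]
orientation: [-1.744, -2.61, 0.001]
force: [-0.4, 0.3, -0.3]
opening: 0.037
gripper_force: 0.0
t: 15.23
tool_pos: [0.5391, -0.1139, 0.0135]
orientation: [-1.744, -2.612, 0.0]
force: [0.2, 0.1, 0.4]
opening: 0.037
gripper_force: 0.0
```

```bash
python3 -m inch '[0,0,0,0,20,0,0,0,0,5,0,0,0,0,5,0,0,0,0,5,0,0,0,0,5,0,0,0,0,5]' 15
```

```text
t: 15.73
tool_pos: [0.538, -0.1147, 0.0141]
orientation: [-1.744, -2.611, 0.004]
force: [-8.6, -3.6, 5.5]
opening: 0.0136
gripper_force: 15.0
```

```bash
python3 -m inch '[-0.9,-0.4,0,0,5,0.2,-3.2,0,0,5,1.8,-6.9,0,0,5,3.3,-10.6,0,0,5,4.8,-14.3,0,0,5,6.4,-18,0,0,5,6.8,-18.9,0,0,5,6.8,-18.9,0,0,5]'; python3 -m inch '[0.8,-1.8,0,0,5,1.5,-3.7,0,0,5,1.5,-3.7,0,0,5]'
```

```text
t: 16.4
tool_pos: [0.5458, -0.1335, 0.0141]
orientation: [-1.745, -2.612, 0.001]
force: [-4.7, -1.5, 4.8]
opening: 0.0141
gripper_force: 15.0
t: 16.65
tool_pos: [0.5473, -0.1371, 0.0142]
orientation: [-1.744, -2.612, 0.001]
force: [-5.2, -0.2, 4.7]
opening: 0.014
gripper_force: 15.0
```

```bash
python3 -m inch '[0.4,-0.9,0,0,5,0.8,-1.8,0,0,5,0.8,-1.8,0,0,5]'; python3 -m inch '[0.4,-0.9,0,0,5,0.4,-0.9,0,0,5]'; python3 -m inch '[0.4,-0.9,0,0,5,0.4,-0.9,0,0,5]'
```

```text
t: 16.9
tool_pos: [0.548, -0.1387, 0.0142]
orientation: [-1.744, -2.612, 0.001]
force: [-5.8, 0.2, 6.9]
opening: 0.014
gripper_force: 15.0
t: 17.07
tool_pos: [0.5484, -0.1396, 0.0141]
orientation: [-1.744, -2.612, 0.001]
force: [-5.8, -1.5, 5.8]
opening: 0.0142
gripper_force: 15.0
t: 17.23
tool_pos: [0.5484, -0.1398, 0.0141]
orientation: [-1.743, -2.611, 0.0]
force: [-7.1, 2.5, 7.6]
opening: 0.0138
gripper_force: 15.0
```

```bash
python3 -m inch '[0.4,-0.9,0,0,5,0.4,-0.9,0,0,5]' 25; python3 -m inch '[0.4,-0.9,0,0,5,0.4,-0.9,0,0,5]'; python3 -m inch '[0.4,-0.9,0,0,5,0.4,-0.9,0,0,5]'
```

```text
t: 17.4
tool_pos: [0.5484, -0.1398, 0.0141]
orientation: [-1.742, -2.61, -0.0]
force: [-10.5, 7.4, 11.5]
opening: 0.0137
gripper_force: 25.0
t: 17.57
tool_pos: [0.5485, -0.1398, 0.0141]
orientation: [-1.741, -2.609, -0.001]
force: [-12.1, 9.3, 13.3]
opening: 0.014
gripper_force: 25.0
t: 17.73
tool_pos: [0.5485, -0.1399, 0.0141]
orientation: [-1.74, -2.608, -0.002]
force: [-14.3, 13.5, 16.1]
opening: 0.0141
gripper_force: 25.0
```

The latch is at its end stop: travel is about 27 mm plus the start offset, and force rises to about 18 N with no motion. I'll relieve the load, release and retreat.

```bash
python3 -m inch '[-0.8,1.8,0,0,10,-0.8,1.8,0,0,30,-0.8,1.8,0,0,40,-0.8,1.8,0,0,40,-0.8,1.8,0,0,40,-0.8,1.8,0,0,40]'; python3 -m inch '[0,0,5,0,40,0,0,15,0,40,0,0,35,0,40,0,0,60,0,40,0,0,90,0,40,0,0,120,0,40,0,0,150,0,40,0,0,150,0,40]'; python3 -m inch '[-10,38,0,0,40,-20,76,0,0,40,-30,114,0,0,40,-40,152,0,0,40,-45,175,0,0,40,-45,175,0,0,40]'
python3 - <<'E'
from h import *
t=cam("top");d=cam("side")
Y=dict(lo=(20,120,80),hi=(35,255,255))
mt=mask(t,box=(320,120,380,190),**Y);ms=mask(d,box=(290,240,350,300),**Y)
print((mt>0).sum(),(ms>0).sum());P=tri(t,cen(mt)[0],d,cen(ms)[0])*1000;print("knob",P,np.linalg.norm(P[:2]-[538.87,-114.2]))
R=dict(lo=(0,120,60),hi=(8,255,255))
mt=mask(t,box=(350,120,400,170),**R);ms=mask(d,box=(325,275,360,315),**R);print((mt>0).sum(),(ms>0).sum(),tri(t,cen(mt)[0],d,cen(ms)[0])*1000)
E
```

```text
t: 18.23
tool_pos: [0.55, -0.1413, 0.0139]
orientation: [1.745, 2.612, 0.0]
force: [-0.6, -0.3, 0.4]
opening: 0.0366
gripper_force: 0.0
t: 18.9
tool_pos: [0.5538, -0.1425, 0.173]
orientation: [1.738, 2.603, 0.005]
force: [1.2, -0.3, 1.2]
opening: 0.0374
gripper_force: 0.0
t: 19.4
tool_pos: [0.504, 0.038, 0.165]
orientation: [1.74, 2.616, 0.003]
force: [0.7, -0.3, -0.3]
opening: 0.0372
gripper_force: 0.0
29 92
knob [ 548.9288621  -140.9920364    63.41708982] 28.618069834251667
212 389 [ 580.63364257 -211.12029773   57.5759127 ]
```

The knob moved about 28 mm, so it is fully in. The plug grip is at (580.6,-211.1,57.6), which matches home. I'm handing in.

```bash
python3 -m inch '[0,0,0,0,40,0,0,0,0,40,0,0,0,0,40]'; python3 -c "
from plant import job
print(job.close_job())"
```

```text
t: 19.75
tool_pos: [0.505, 0.0327, 0.164]
orientation: [1.747, 2.611, -0.0]
force: [0.5, 0.3, -0.3]
opening: 0.0372
gripper_force: 0.0
the job is handed in; nothing more can be done
None
```

The job is handed in at about 20 s: the red plug is seated fully home in the socket at about 7 N contact, the latch is slid all the way in over it, the blue plug was never touched, and no verdict came back.

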